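# Slide the flat battery pack home under the charger's hold-down spring

## Task

The battery pack with the red lamp is flat: put it on charge. With the fingertips press it down hard onto the sprung contacts of its bay and, keeping it down, push it along under the steel hold-down spring until it is fully home against the back stop, then let go (the ridge across its top is there to push on). Press and push only: never lift the pack, do not ram it against the spring's edge, and leave the two packs with green lamps and the other things on the desk where they are.

Things in the scene. Friction and masses are not known exactly. Their poses are not given: they have to be found in the camera images.
- charger: Three-bay battery charger, dark grey, fixed to the desk, 225 x 212 mm. Origin at the centre of its underside; +x runs along the bays to the housing at its far edge (45 mm high), the way packs slide in; z up. Bays side by side along y, at y = +66, 0, -66 mm: channels 54.8 mm wide between walls 35 mm high. At home a pack's origin is at x = +20 mm in this frame.
- charger_stop (a point): Back stop of the middle bay: upright face of the housing, charger x = +75 mm, 25 mm above the desk; the other bays have the same at y = +66 and -66 mm. A pack is home when its nose is against it.
- charger_rails (a point): Middle of the two brass contact rails of the middle bay (same in each bay), 25 mm above the desk. They carry the pack along the whole slide and sink straight down under a spring by at most 7 mm: they start to move at about 6 N and are fully down at 17 N.
- charger_lip (a point): Rolled front edge (3 mm thick) of the middle bay's steel leaf spring, charger x = +36.5 mm, 41 mm above the desk (same in each bay). The leaf, 30 mm wide, hangs forward from the housing; lowest point 37 mm up at x = +46 mm. A pack on raised rails butts against the edge and is stopped; pressed down 5 to 7 mm it goes under and lifts the leaf (7 to 11 N on its top, up to 15 N to push).
- pack_red: Flat battery pack to be charged, loose in one of the bays: light grey box 110 (x) x 52 (y) x 20 (z) mm, 0.13 to 0.25 kg, red lamp bar near its end next to the robot. Origin at the centre of its underside, x towards the back stop. At the start on raised rails, top 45 mm above the desk, nose 3 to 15 mm short of the spring's edge. Once home the leaf keeps it 4 to 5 mm lower than on free rails.
- pack_red_deck (a point): The place to press on the pack with the red lamp: its flat top, on the middle line, 16 mm before the near face of the smooth dark thumb ridge (5 mm high, 36 mm wide, near face at pack x = -4 mm, far face at +2 mm). The top is flat and free from the near end (x = -55 mm) to the ridge.
- pack_green_a: Charged pack of the same make and size with a green lamp bar, loose in another bay, also short of its spring; origin at the centre of its underside. To be left alone.
- pack_green_b: The other charged pack with a green lamp bar, in the remaining bay; origin at the centre of its underside. To be left alone.
- highlighter: Pink highlighter pen, 131 mm long, 13 mm thick, lying left of the charger; origin under its middle. To be left alone.
- earbud_case: Pale pink earbud case, 55 x 66 x 24 mm, right of the charger; origin under its centre. To be left alone.
- phone: Black phone lying flat, 150 x 73 x 8 mm; origin under its centre. To be left alone.
- coffee_cup: Lidded iced-coffee cup, 84 mm across, 122 mm high and a black straw to 185 mm; origin under its centre. To be left alone.
- water_bottle: Water bottle with a green cap, 62 mm across, 195 mm high; origin under its centre. To be left alone.
- headset: Black headset lying on the desk, about 150 x 200 x 70 mm; origin on the desk half-way between the ear cups. To be left alone.
- leaf0: Steel hold-down leaf spring of the left bay (charger y = +66 mm), 30 mm wide; origin where it leaves the housing, charger x = +84 mm, 46 mm above the desk. Its front edge bends if a pack is rammed against it with more than 25 N.
- leaf1: Steel hold-down leaf spring of the middle bay (charger y = 0 mm), 30 mm wide; origin where it leaves the housing, charger x = +84 mm, 46 mm above the desk. Its front edge bends if a pack is rammed against it with more than 25 N.
- leaf2: Steel hold-down leaf spring of the right bay (charger y = -66 mm), 30 mm wide; origin where it leaves the housing, charger x = +84 mm, 46 mm above the desk. Its front edge bends if a pack is rammed against it with more than 25 N.
Things that resemble listed ones, but are neither listed nor needed, are in the scene too. Leave any orange or purple look-alike of the pack_red alone.

How it is judged:
On the way, in this order (a step that is already met when the one before it is completed fails the run):
1. the pack with the red lamp is pressed down on its contacts by the fingers, before it has gone in (z of pack_red in the frame of charger below 0.0215 m and x of pack_red in the frame of charger below -0.005 m and contact force between the fingers and pack_red above 3 N), for 0.1 s.
2. kept down, it is pushed by the fingers under the spring (z of pack_red in the frame of charger below 0.0225 m and x of pack_red in the frame of charger above 0.003 m and contact force between the fingers and pack_red above 1 N), for 0.05 s.
At the end, for the whole second after the job is handed in: The pack with the red lamp lies level and at rest in its bay, within 3 mm of the back stop, held down at least 2 mm below its free height by the leaf spring alone (x of pack_red in the frame of charger above 0.017 m and z of pack_red in the frame of charger between 0.016 and 0.0228 m and angle between pack_red's own z axis and vertical below 0.08 rad and linear speed of pack_red below 0.01 m/s); the robot touches nothing.
It fails at once if the pack with the red lamp is lifted (8 mm above its free height) or tipped (z of pack_red in the frame of charger above 0.033 m or angle between pack_red's own z axis and vertical above 0.3 rad).
It fails at once if the pack is rammed against the edge of the spring (over 25 N) (contact force between any of leaf0, leaf1, leaf2 and pack_red above 25 N).
It fails at once if a pack with a green lamp is shifted by more than 8 mm (distance of any of pack_green_a, pack_green_b from where it was at the start of the episode above 0.008 m).
It fails at once if something else on the desk is shifted by more than 20 mm (distance of any of highlighter, earbud_case, phone, coffee_cup, water_bottle, headset from where it was at the start of the episode above 0.02 m).
It also fails if it takes over 32 s, if anything falls off the work surface, if the arm or the gripper's body presses on something with over 40 N, if the wrist force passes 120 N, or if a joint passes its speed limit or range.

## Robot

A 6-joint arm with a two-finger parallel gripper is mounted at the origin on the work surface. World frame = base frame: x ahead of the robot, y to its left, z up, the work surface at z = 0. Lengths are in m, angles in rad, forces in N, time in s.
With the tool pointing down it reaches from about 0.375 to 0.975 m from the base axis. Payload 3.8 kg.
Tool frame: the origin (TCP) lies on the centre line of the jaws, within the pads' length; the fingertips stand 22 mm ahead of it and the grasp point (between the pads) lies 3 mm ahead of it (robot.tip_extent is the distance from the TCP to the fingertips, in m); y points along the fingers, z is the direction in which the jaws open and shut, and the axes are right-handed (so a half turn about y gives the same grasp; the last joint's range is limited). The gripper opens to 88 mm and grips with 3 to 60 N. Pads are 18 mm wide; open, the fingers measure 123 mm over their backs; the gripper's body (75 mm by 187 mm) begins 45 mm behind the grasp point.
Start: joints at [1.073, 0.264, 1.604, -0, 1.274, -0.037], TCP at [0.3, 0.605, 0.261] pointing down, gripper open.
Joint ranges: [-2.63, 2.63], [-0.94, 2.18], [0.31, 2.57], [-1.31, 4.45], [0, 2.66], [-2.55, 2.55]. Speed limits (rad/s): [2.57, 2.57, 3.14, 3.14, 3.14, 3.14].

## Interface

Orientations are given as a unit quaternion [w, x, y, z].
In Python, from station import robot gives the robot as it stands.
- The arm moves only by the tool servo_tool, never from a script. Its argument "series" is a list of rows, each a list of 3 entries, a list of its own where there are three numbers: the shift along the tool's x, y, z in m, then the turn about the tool's y in degrees, then the opening in per cent of the stroke, from 0 (shut) to 100 (fully open). A call has 1 to 10 rows; each row is the pose to reach, as a shift and turn from the pose commanded when the call began, along the tool's axes at that moment; what a row does not reach only later rows make up. A row lasts 1/12 s, in which the tool goes at most 41.7 mm and 7.16 degrees, less where a joint would pass 70% of its speed; a pose out of reach is approached as far as the arm can. A call with a gripper value outside its range is refused whole. The fingers move at their own pace and stop on an object; "squeeze" is the grip in N (left out, the last holds). Time passes only in rows, so rows that repeat a pose let the fingers close. It gives the time, the measured TCP pose, the force and the opening at its end, in the units of the state.
- robot.get_obs(): the state, without advancing time (a new reading comes with each control period).
- robot.grab_frame(name): name is "scene" or "top"; returns (picture, depth): 420x560x3 uint8, blue, green, red; 420x560 float32, m along the optical axis (not along the pixel's ray), 0 where there is no reading.
- robot.get_calibration(name): a dict with "fovy" (degrees; the focal length in pixels is half the picture's height over the tangent of half this angle, whatever the lens; pixels are square), "cx", "cy" (the principal point, pixels), "position" and "attitude" of the camera in the world. Camera axes: x right, y up, looking along -z (the intrinsics and any distortion apply to the point x, -y, -z); pixel columns grow to the right and rows downward; lengths in m; the calibration is good to about 2 mm. A picture is of the moment at which its call begins. get_calibration takes no time and is no camera call.
- robot.finish_job(): hands the job in, once; it reports no verdict.
The state is a dict: "time_s": time; "joints": joint angles; "qvel": joint speeds; "joint_torque": joint torques, N m; "ee_pos": TCP position; "tcp_rot": TCP orientation; "contact_force": force on the tool from outside, world axes, zero at the start; "ft_torque": the same for the moment, N m; "finger_gap": opening from 0.0 (shut) to 1.0 (fully open).
Only numpy, scipy, OpenCV 4.12 (cv2) and the standard library are available. Lean on these libraries where they do the work, as an engineer would, in place of code of your own. Each camera call takes 0.05 s, during which the arm holds its last target. There are 200 camera calls.

## Working session

There is one attempt and no reset: what is moved stays moved. The work goes in short steps, Python scripts to look and compute and a tool call to move; the robot and the scene stay as the last step left them, time stands still between calls to the robot, and variables do not carry over. Pictures are saved under pics/ and viewed, about 8 in all and at most 12, crops included, and the job is handed in when it is done.

Besides the shell and the picture viewer there is one more tool, called after ">>>" as name(argument=value, ...), one argument or row to a line, values as JSON. servo_tool: Moves the arm, as the interface text tells. Its arguments: {"type":"object","properties":{"series":{"type":"array","items":{"type":"array"}},"squeeze":{"type":"number"}},"required":["series"]}

```bash
mkdir -p pics
cat > h.py <<'E'
import numpy as np,cv2
from station import robot
from scipy.spatial.transform import Rotation as R
def cal(n):
    c=robot.get_calibration(n); return c
def world(n,d,us,vs):
    c=cal(n); f=210/np.tan(np.radians(c['fovy'])/2)
    us=np.asarray(us,float);vs=np.asarray(vs,float)
    p=np.stack([(us-c['cx'])/f*d,-(vs-c['cy'])/f*d,-d],-1)
    q=np.asarray(c['attitude'])
    M=R.from_quat(q[[1,2,3,0]]).as_matrix() if q.size==4 else q
    return p@M.T+np.asarray(c['position'])
E
python3 - <<'E'
from h import *
for n in('top','scene'):
    print(cal(n)); im,d=robot.grab_frame(n); cv2.imwrite(f'pics/{n}0.png',im); np.savez(f'{n}0',im=im,d=d)
print(robot.get_obs())
E
```

```text
{'fovy': 50.156344460854164, 'cx': 285.38284816861915, 'cy': 215.34684828450543, 'position': array([ 0.19672668, -0.02253675,  1.7103094 ]), 'attitude': array([ 0.70781083,  0.06279695, -0.06699823, -0.70040818])}
{'fovy': 51.22162611214152, 'cx': 284.0418711423743, 'cy': 209.45551693041082, 'position': array([1.29538176, 0.63471507, 0.82436882]), 'attitude': array([0.40449428, 0.19510062, 0.41116423, 0.79326168])}
{'time_s': 0.1, 'joints': array([ 1.07309801e+00,  2.64707436e-01,  1.60522644e+00, -1.53074000e-05,
        1.27368592e+00, -3.69179949e-02]), 'qvel': array([ 0.00020085, -0.00218683, -0.00201399,  0.00082459,  0.00068955,
       -0.00136261]), 'joint_torque': array([ 1.33028858e-03, -5.03619754e+01, -3.58070576e+01,  7.29337404e-02,
        2.33241596e-02, -8.94483242e-05]), 'ee_pos': array([0.29987193, 0.60407478, 0.25949843]), 'tcp_rot': array([-0.68773056,  0.68911579, -0.16165575,  0.16128711]), 'contact_force': array([ 0.81950969,  0.90261454, -0.18968599]), 'ft_torque': array([ 0.0005644 ,  0.03603772, -0.06138517]), 'finger_gap': 0.9995293658102938}
```

View pics/top0.png

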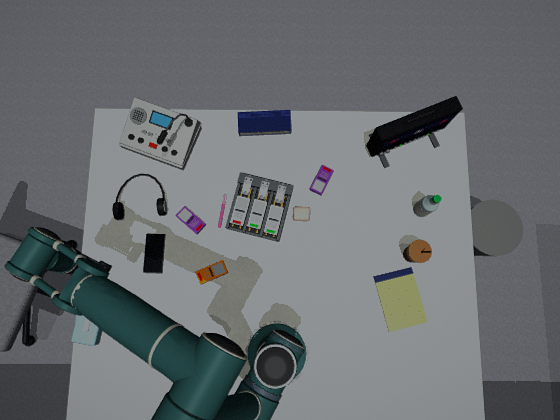

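View pics/scene0.png

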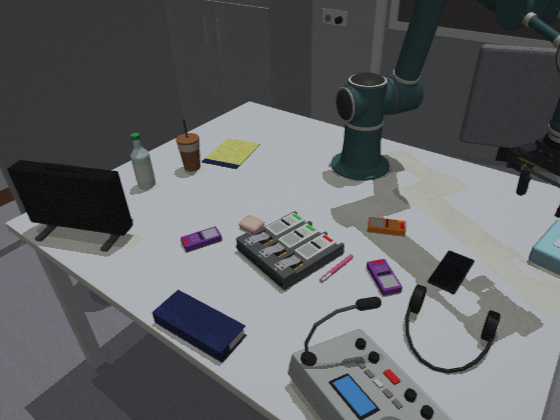

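The red-lamp pack is in the left bay: its lamp is at about (236,222) in top, and the greens are at (254,227) and (272,232). I'll zoom in on both views.

Run:
```python
from h import *
a=np.load('top0.npz');b=np.load('scene0.npz')
c=cv2.resize(a['im'][165:245,220:300],None,fx=7,fy=7,interpolation=cv2.INTER_CUBIC)
cv2.imwrite('pics/topc.png',c)
# desk & heights map
im,d=a['im'],a['d']
v,u=np.mgrid[150:260,200:330]; P=world('top',d[150:260,200:330],u,v)
z=P[...,2]; print('desk',np.median(z))
for lo,hi in((.02,.06),(.038,.05)):
    m=((z>lo)&(z<hi)&(u>222)&(u<295)).astype(np.uint8)
    n,l,s,_=cv2.connectedComponentsWithStats(m); k=1+np.argmax(s[1:,4]); q=P[l==k]
    r=cv2.minAreaRect(q[:,:2].astype(np.float32)); print(lo,r,s[k],np.median(q[:,2]))
# colours
hsv=cv2.cvtColor(im,cv2.COLOR_BGR2HSV)
for n,lo,hi in(('red',0,8),('green',45,80)):
    m=(hsv[...,0]>=lo)&(hsv[...,0]<=hi)&(hsv[...,1]>130)&(hsv[...,2]>90)
    m[:165]=0;m[245:]=0;m[:,:225]=0;m[:,300:]=0
    k,l,s,ce=cv2.connectedComponentsWithStats(m.astype(np.uint8))
    for i in range(1,k):
        if s[i,4]>5: print(n,ce[i],s[i,4],world('top',1.71-.045,ce[i][0],ce[i][1]), P[l[150:260,200:330]==i].mean(0))
```

```text
desk 0.0021167523196156113
0.02 ((0.5457546710968018, 0.0692443773150444), (0.21148096024990082, 0.2263508141040802), 76.02529907226562) [  26   22   67   69 2808] 0.04262471667037493
0.038 ((0.5039516687393188, 0.04567407816648483), (0.13341283798217773, 0.11766089498996735), 70.72688293457031) [ 47  49  39  36 696] 0.044161510406229065
red [236.23529412 221.52941176] 17 [0.47675407 0.15130123 0.06794248] [0.48078719 0.15380749 0.04429534]
green [253.45 225.  ] 20 [0.46472569 0.08729233 0.06602848] [0.46807025 0.08865981 0.04550264]
green [270.31578947 230.89473684] 19 [0.44384214 0.02447926 0.06246185] [0.44611802 0.02490489 0.04727707]
```

View pics/topc.png

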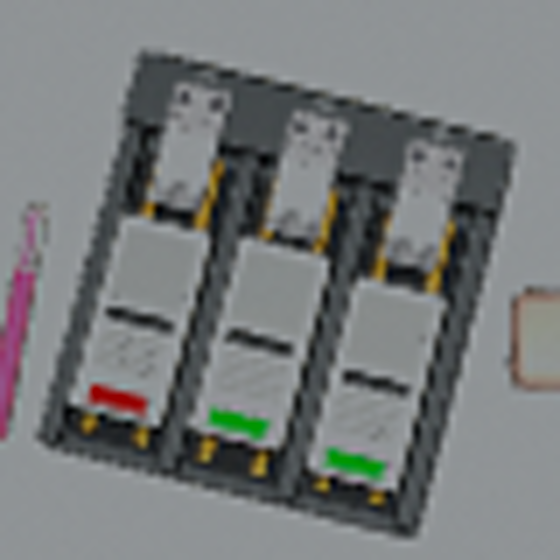

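The crop confirms it: red lamp and pack in the left bay, and the dark ridge at about crop (138,320), i.e. full-frame (239.8,210.7). Next I'll compute exact positions in the charger frame from both cameras.

```bash
cat >> h.py <<'E'
def charger(n,a):
    im,d=a['im'],a['d']; v,u=np.mgrid[0:420,0:560]; P=world(n,d,u,v); z=P[...,2]
    m=((z>.018)&(z<.06)&(np.hypot(P[...,0]-.545,P[...,1]-.069)<.165)).astype(np.uint8)
    k,l,s,_=cv2.connectedComponentsWithStats(m); k=1+np.argmax(s[1:,4])
    return P,l==k,cv2.minAreaRect(P[l==k][:,:2].astype(np.float32))
def toC(p,c,yaw):
    k,s=np.cos(yaw),np.sin(yaw); q=p[...,:2]-c
    return np.stack([q[...,0]*k+q[...,1]*s,-q[...,0]*s+q[...,1]*k],-1)
E
python3 - <<'E'
from h import *
c0=np.array([.5458,.0692]);yaw=np.radians(-14)
for n in('top','scene'):
    a=np.load(n+'0.npz'); P,m,r=charger(n,a); print(n,r)
    hsv=cv2.cvtColor(a['im'],cv2.COLOR_BGR2HSV).astype(int); q=toC(P,c0,yaw); z=P[...,2]
    box=m&(abs(q[...,1]-.066)<.03)
    red=box&((hsv[...,0]<8)|(hsv[...,0]>172))&(hsv[...,1]>120)&(hsv[...,2]>80)
    print(' red',red.sum(),q[red].mean(0),P[red].mean(0))
    for y in(.066,0,-.066):
        w=m&(abs(q[...,1]-y)<.031)&(hsv[...,1]<40)&(hsv[...,2]>125)&(q[...,0]<.034)&(z>.037)
        rr=cv2.minAreaRect(q[w].astype(np.float32)); print(' pack',w.sum(),np.round(q[w].min(0),4),np.round(q[w].max(0),4),rr,np.median(z[w]))
    dk=box&(hsv[...,2]<90)&(abs(q[...,1]-.066)<.016)&(q[...,0]<.012)&(q[...,0]>-.06)&(z>.038)
    print(' ridge',dk.sum(),q[dk].mean(0),P[dk].mean(0))
o=robot.get_obs(); Rm=R.from_quat(o['tcp_rot'][[1,2,3,0]]).as_matrix(); print(Rm.round(3),robot.tip_extent)
E
```

```text
top ((0.5451973080635071, 0.06887172162532806), (0.21213990449905396, 0.22761450707912445), 76.14181518554688)
 red 20 [-0.08422618  0.06583827] [0.48000341 0.15345875 0.04509792]
 pack 318 [-0.0922  0.0407] [0.0339 0.0912] ((-0.029120784252882004, 0.0659761130809784), (0.050484977662563324, 0.12604489922523499), 89.71089935302734) 0.044962433989863104
 pack 316 [-0.0883 -0.0253] [0.0336 0.0252] ((-0.0273488350212574, -0.00013378262519836426), (0.05048065632581711, 0.12195878475904465), 89.9314956665039) 0.04491729706285075
 pack 304 [-0.0947 -0.0914] [ 0.0324 -0.041 ] ((-0.03109171986579895, -0.06632514297962189), (0.12706950306892395, 0.04996910318732262), 0.4629596769809723) 0.045337664292243285
 ridge 14 [-0.03937999  0.06619372] [0.52360347 0.14295436 0.05070109]
scene ((0.547096312046051, 0.074020616710186), (0.21524560451507568, 0.22886142134666443), 76.64125061035156)
 red 24 [-0.08427085  0.06791259] [0.4804619  0.15548226 0.04396656]
 pack 440 [-0.0948  0.0431] [0.0339 0.0957] ((-0.03044157102704048, 0.06909709423780441), (0.052356358617544174, 0.12853211164474487), 89.63593292236328) 0.043810635877040205
 pack 395 [-0.09   -0.0263] [0.0336 0.0296] ((-0.028189104050397873, 0.001584487035870552), (0.12368674576282501, 0.055340323597192764), 0.4013994038105011) 0.04332308961161713
 pack 355 [-0.0944 -0.0961] [ 0.0326 -0.0371] ((-0.030926693230867386, -0.06662502139806747), (0.058930594474077225, 0.12712639570236206), 89.83690643310547) 0.04378987548064195
 ridge 23 [-0.03781211  0.06603989] [0.52508757 0.1424258  0.04743417]
[[ 0.896 -0.001  0.445]
 [-0.445 -0.002  0.896]
 [-0.    -1.    -0.002]] 0.022
```

>>> servo_tool(
  series=[
    [[0.04,0,-0.033],-3,0],
    [[0.08,0,-0.066],-6,0],
    [[0.12,0,-0.098],-9,0],
    [[0.155,0,-0.127],-12,0],
    [[0.19,0,-0.156],-12.6,0],
    [[0.225,0,-0.185],-12.6,0],
    [[0.26,0,-0.213],-12.6,0],
    [[0.295,0,-0.242],-12.6,0],
    [[0.33,0,-0.271],-12.6,0],
    [[0.36,0,-0.295],-12.6,0],
  ],
  squeeze=20,
)

```text
time_s: 0.93
ee_pos: [0.4713, 0.2226, 0.2604]
tcp_rot: [-0.702, 0.702, -0.085, 0.085]
contact_force: [0.8, 0.5, -0.2]
finger_gap: 0.267
```

>>> servo_tool(
  series=[
    [[0.011,0,-0.015],0,0],
    [[0.022,0,-0.029],0,0],
    [[0.022,0.03,-0.029],0,0],
    [[0.022,0.065,-0.029],0,0],
    [[0.022,0.1,-0.029],0,0],
    [[0.022,0.13,-0.029],0,0],
    [[0.022,0.15,-0.029],0,0],
    [[0.022,0.16,-0.029],0,0],
    [[0.022,0.16,-0.029],0,0],
    [[0.022,0.16,-0.029],0,0],
  ],
)

```text
time_s: 1.77
ee_pos: [0.4857, 0.1913, 0.1008]
tcp_rot: [-0.702, 0.702, -0.085, 0.085]
contact_force: [0.5, -0.1, 0.4]
finger_gap: 0.006
```

Run:
```python
from h import *
o=robot.get_obs(); print(o['ee_pos'],o['tcp_rot'],o['contact_force'],o['finger_gap'])
im,d=robot.grab_frame('scene'); np.savez('scene1',im=im,d=d)
cv2.imwrite('pics/s1.png',cv2.resize(im[160:300,210:370],None,fx=4,fy=4,interpolation=cv2.INTER_CUBIC))
```

```text
[0.48569504 0.1912756  0.10075641] [-0.70188435  0.70208829 -0.08513994  0.08474417] [ 0.46100885 -0.06312372  0.43081056] 0.005686712004461355
```

View pics/s1.png

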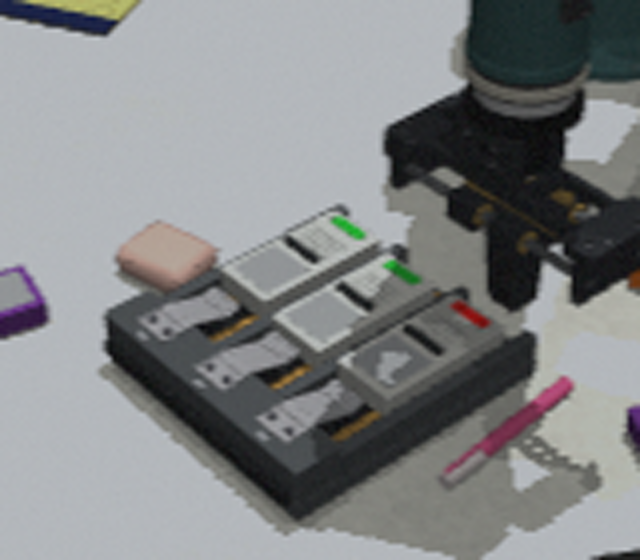

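Fingers shut, at crop (510,290), still beside the charger. The move was limited and ended about 48 mm short, so I'll finish it.

>>> servo_tool(
  series=[
    [[0.01,0,-0.013],0,0],
    [[0.02,0,-0.026],0,0],
    [[0.03,0,-0.038],0,0],
    [[0.03,0,-0.038],0,0],
    [[0.03,0.01,-0.038],0,0],
    [[0.03,0.02,-0.038],0,0],
    [[0.03,0.02,-0.038],0,0],
    [[0.03,0.02,-0.038],0,0],
  ],
)

```text
time_s: 2.48
ee_pos: [0.5044, 0.1475, 0.0795]
tcp_rot: [-0.702, 0.702, -0.086, 0.084]
contact_force: [-0.0, 0.0, 0.2]
finger_gap: 0.006
```

Run:
```python
from h import *
o=robot.get_obs(); print(o['ee_pos'],o['tcp_rot'],o['contact_force'],o['finger_gap'])
im,d=robot.grab_frame('scene'); np.savez('scene2',im=im,d=d)
cv2.imwrite('pics/s2.png',cv2.resize(im[185:295,230:350],None,fx=5,fy=5,interpolation=cv2.INTER_CUBIC))
```

```text
[0.50437786 0.14752322 0.07949209] [-0.70172998  0.70229978 -0.08560913  0.08379215] [-0.03010519  0.01029598  0.20819874] 0.005601439931016934
```

View pics/s2.png

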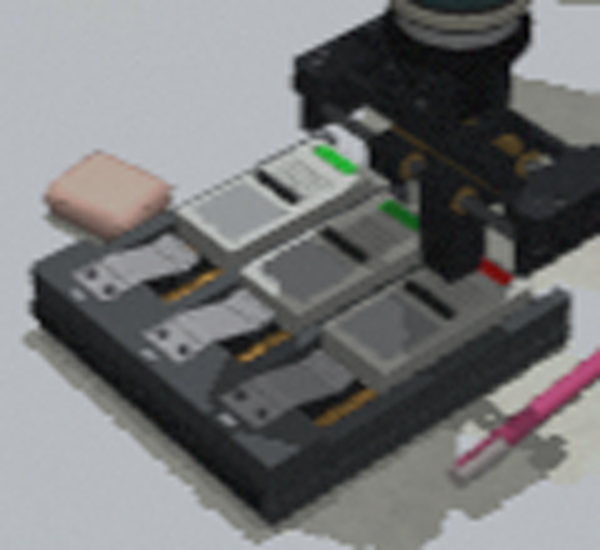

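The fingertips hang over the deck just behind the ridge (crop about (455,275); ridge at (430,298)). I'll lower gently until they touch.

>>> servo_tool(
  series=[
    [[0,0.004,0],0,0],
    [[0,0.008,0],0,0],
    [[0,0.01,0],0,0],
    [[0,0.012,0],0,0],
    [[0,0.014,0],0,0],
    [[0,0.015,0],0,0],
    [[0,0.015,0],0,0],
  ],
)

```text
time_s: 3.12
ee_pos: [0.5056, 0.1473, 0.0661]
tcp_rot: [-0.702, 0.702, -0.085, 0.085]
contact_force: [-2.8, -0.7, 6.0]
finger_gap: 0.005
```

>>> servo_tool(
  series=[
    [[0,0.002,0],0,0],
    [[0,0.004,0],0,0],
    [[0,0.006,0],0,0],
    [[0,0.008,0],0,0],
    [[0,0.008,0],0,0],
    [[0,0.008,0],0,0],
  ],
)

```text
time_s: 3.62
ee_pos: [0.5061, 0.1474, 0.0602]
tcp_rot: [0.702, -0.702, 0.085, -0.085]
contact_force: [-7.6, -1.3, 19.1]
finger_gap: 0.001
```

>>> servo_tool(
  series=[
    [[0,0.002,0],0,0],
    [[0,0.003,0],0,0],
    [[0,0.003,0],0,0],
    [[0.002,0.003,0],0,0],
    [[0.004,0.003,0],0,0],
    [[0.006,0.003,0],0,0],
    [[0.007,0.003,0],0,0],
    [[0.007,0.003,0],0,0],
  ],
)

```text
time_s: 4.28
ee_pos: [0.5131, 0.1468, 0.0601]
tcp_rot: [0.703, -0.701, 0.085, -0.085]
contact_force: [-16.9, 1.1, 38.4]
finger_gap: 0.005
```

Run:
```python
from h import *
o=robot.get_obs(); print(o['ee_pos'],o['contact_force'],o['ft_torque'])
im,d=robot.grab_frame('scene'); np.savez('scene3',im=im,d=d)
cv2.imwrite('pics/s3.png',cv2.resize(im[185:295,230:350],None,fx=5,fy=5,interpolation=cv2.INTER_CUBIC))
```

```text
[0.5130864  0.14682641 0.06008625] [-16.93097805   1.06215293  38.38003275] [0.17087769 2.67395107 0.01575495]
```

View pics/s3.png

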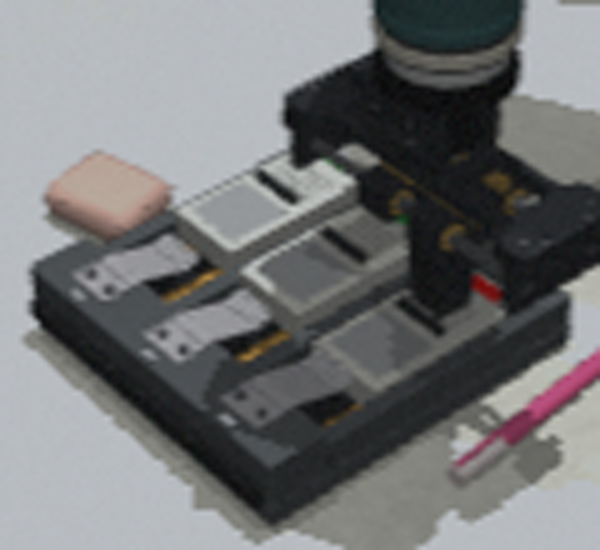

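Pressed fully down and creeping forward; the ridge is at crop (420,315), right before the fingers. I'll ease the press a little and push on.

>>> servo_tool(
  series=[
    [[0.002,-0.001,0],0,0],
    [[0.004,-0.001,0],0,0],
    [[0.006,-0.001,0],0,0],
    [[0.008,-0.001,0],0,0],
    [[0.01,-0.001,0],0,0],
    [[0.01,-0.001,0],0,0],
  ],
)

```text
time_s: 4.83
ee_pos: [0.5232, 0.1444, 0.0602]
tcp_rot: [0.703, -0.701, 0.085, -0.085]
contact_force: [-13.3, 1.6, 30.2]
finger_gap: 0.01
```

>>> servo_tool(
  series=[
    [[0.002,0,0],0,0],
    [[0.004,0,0],0,0],
    [[0.006,0,0],0,0],
    [[0.008,0,0],0,0],
    [[0.01,0,0],0,0],
    [[0.01,0,0],0,0],
  ],
)

```text
time_s: 5.33
ee_pos: [0.5263, 0.1435, 0.0601]
tcp_rot: [0.703, -0.701, 0.091, -0.081]
contact_force: [-32.3, 8.8, 49.0]
finger_gap: 0.003
```

Run:
```python
from h import *
o=robot.get_obs(); print(o['ee_pos'],o['contact_force'],o['ft_torque'])
im,d=robot.grab_frame('scene'); np.savez('scene4',im=im,d=d)
cv2.imwrite('pics/s4.png',cv2.resize(im[185:295,230:350],None,fx=5,fy=5,interpolation=cv2.INTER_CUBIC))
```

```text
[0.52627939 0.14347522 0.06011389] [-32.30617902   8.82945324  49.00121663] [1.46779037 5.16267432 0.04521531]
```

View pics/s4.png

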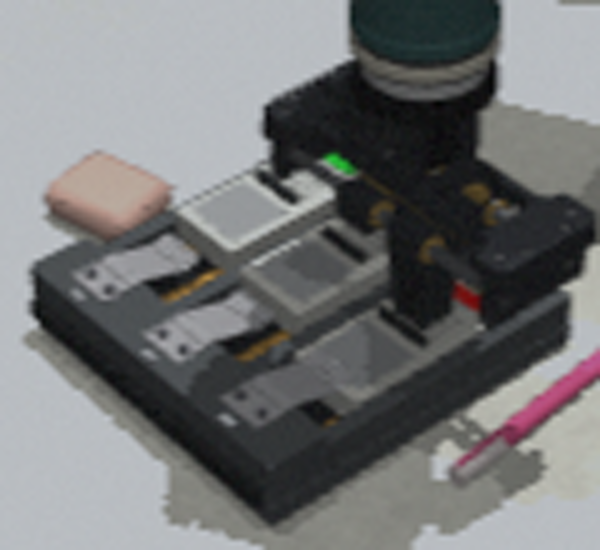

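Resistance has risen to 33 N horizontal. Before going on I'll measure how far the pack itself has moved, from the saved frames.

Run:
```python
from h import *
c0=np.array([.5458,.0692]);yaw=np.radians(-13.8)
for i in(0,2,3,4):
    a=np.load(f'scene{i}.npz'); v,u=np.mgrid[0:420,0:560]; P=world('scene',a['d'],u,v); q=toC(P,c0,yaw); z=P[...,2]
    h=cv2.cvtColor(a['im'],cv2.COLOR_BGR2HSV).astype(int)
    b=(abs(q[...,1]-.068)<.03)&(z>.02)&(z<.06)&(abs(q[...,0])<.115)
    red=b&((h[...,0]<8)|(h[...,0]>172))&(h[...,1]>120)&(h[...,2]>70)
    t=b&(abs(q[...,1]-.068)<.02)&(q[...,0]>-.035)&(q[...,0]<.033)
    # height profile along x on the midline strip
    pr=[]
    for x in np.arange(-.046,.06,.006):
        s=b&(abs(q[...,1]-.068)<.013)&(abs(q[...,0]-x)<.003); pr.append(round(1e3*float(np.median(z[s])),0) if s.any() else -1)
    g=b&(h[...,2]<60)&(abs(q[...,1]-.055)<.008)&(q[...,0]>-.06)&(q[...,0]<.02)
    print(i,'red x max/min',q[red][:,0].max().round(4),q[red][:,0].min().round(4),red.sum(),P[red].mean(0).round(4),pr)
# predicted pixel (5x crop) of ridge far edge left end vs pack x
c=cal('scene');f=210/np.tan(np.radians(c['fovy'])/2);qq=np.asarray(c['attitude']);M=R.from_quat(qq[[1,2,3,0]]).as_matrix()
for s,zz in((-.0375,.05),(-.03,.043),(-.025,.043),(-.02,.043),(-.015,.043),(-.01,.043)):
    for dx,dy in((2e-3,-.018),(2e-3,.018),):
        x,y=s+dx,.067+dy; k,n=np.cos(yaw),np.sin(yaw); w=np.array([c0[0]+x*k-y*n,c0[1]+x*n+y*k,zz])
        p=M.T@(w-c['position']); print(s,dy,(5*(np.array([c['cx']-f*p[0]/p[2],c['cy']+f*p[1]/p[2]])-[230,185])).round(),end=' ')
    print()
```

```text
0 red x max/min -0.0799 -0.0907 24 [0.4805 0.1555 0.044 ] [45.0, 48.0, 45.0, 44.0, 44.0, 44.0, 43.0, 44.0, 44.0, 45.0, 36.0, 41.0, 40.0, 39.0, 38.0, 38.0, 41.0, 42.0]
2 red x max/min -0.0793 -0.0898 15 [0.4825 0.1616 0.0444] [45.0, 47.0, 44.0, 44.0, 43.0, 44.0, 44.0, 45.0, 44.0, 44.0, 38.0, 35.0, 40.0, 39.0, 39.0, 39.0, 41.0, 43.0]
3 red x max/min -0.0566 -0.082 17 [0.4902 0.1607 0.0381] [44.0, 48.0, 41.0, 38.0, 37.0, 36.0, 36.0, 36.0, 37.0, 37.0, 37.0, 38.0, 37.0, 40.0, 38.0, 39.0, 41.0, 43.0]
4 red x max/min -0.0444 -0.0693 16 [0.5029 0.1567 0.0384] [34.0, 37.0, 36.0, 46.0, 41.0, 39.0, 36.0, 37.0, 37.0, 36.0, 37.0, 37.0, 40.0, 40.0, 39.0, 39.0, 41.0, 43.0]
-0.0375 -0.018 [398. 277.] -0.0375 0.018 [443. 310.] 
-0.03 -0.018 [388. 293.] -0.03 0.018 [432. 326.] 
-0.025 -0.018 [381. 297.] -0.025 0.018 [426. 330.] 
-0.02 -0.018 [374. 301.] -0.02 0.018 [419. 334.] 
-0.015 -0.018 [367. 305.] -0.015 0.018 [412. 338.] 
-0.01 -0.018 [360. 309.] -0.01 0.018 [405. 342.]
```

The lamp moved 20 mm and the fingers 22 mm, so the pack is going along with them. It's fully down (top at 37–38 mm) and its nose is just getting under the leaf. Free sliding gave a friction ratio of about 0.44, so rail friction is about 21 N and the leaf takes only about 12 N. I'll ease the press and push on slowly.

>>> servo_tool(
  series=[
    [[0,-0.001,0],0,0],
    [[0,-0.002,0],0,0],
    [[0.001,-0.002,0],0,0],
    [[0.002,-0.002,0],0,0],
    [[0.002,-0.002,0],0,0],
  ],
)

```text
time_s: 5.8
ee_pos: [0.5275, 0.1429, 0.0603]
tcp_rot: [0.702, -0.701, 0.091, -0.08]
contact_force: [-26.9, 9.2, 36.1]
finger_gap: 0.001
```

>>> servo_tool(
  series=[
    [[0,-0.001,0],0,0],
    [[0.001,-0.001,0],0,0],
    [[0.002,-0.001,0],0,0],
    [[0.003,-0.001,0],0,0],
    [[0.004,-0.001,0],0,0],
    [[0.004,-0.001,0],0,0],
  ],
)

```text
time_s: 6.3
ee_pos: [0.5348, 0.1406, 0.0604]
tcp_rot: [0.702, -0.702, 0.088, -0.083]
contact_force: [-15.4, 4.6, 20.5]
finger_gap: 0.005
```

Through: the fingers jumped forward and the force dropped. Carrying on.

>>> servo_tool(
  series=[
    [[0.002,0.001,0],0,0],
    [[0.004,0.001,0],0,0],
    [[0.006,0.001,0],0,0],
    [[0.008,0.001,0],0,0],
    [[0.01,0.001,0],0,0],
    [[0.01,0.001,0],0,0],
  ],
)

```text
time_s: 6.8
ee_pos: [0.5447, 0.1383, 0.0603]
tcp_rot: [0.702, -0.702, 0.088, -0.083]
contact_force: [-16.7, 3.8, 26.8]
finger_gap: 0.006
```

>>> servo_tool(
  series=[
    [[0.002,0,0],0,0],
    [[0.004,0,0],0,0],
    [[0.006,0,0],0,0],
    [[0.008,0,0],0,0],
    [[0.008,0,0],0,0],
  ],
)

```text
time_s: 7.22
ee_pos: [0.5525, 0.1364, 0.0603]
tcp_rot: [0.702, -0.702, 0.088, -0.083]
contact_force: [-17.4, 3.2, 26.0]
finger_gap: 0.006
```

Run:
```python
from h import *
o=robot.get_obs(); print(o['ee_pos'],o['contact_force'],o['ft_torque'])
im,d=robot.grab_frame('scene'); np.savez('scene5',im=im,d=d)
cv2.imwrite('pics/s5.png',cv2.resize(im[185:295,230:350],None,fx=5,fy=5,interpolation=cv2.INTER_CUBIC))
```

```text
[0.55252932 0.13639662 0.06027095] [-17.41101281   3.20172121  26.03959573] [0.62912205 2.71616651 0.04655574]
```

View pics/s5.png

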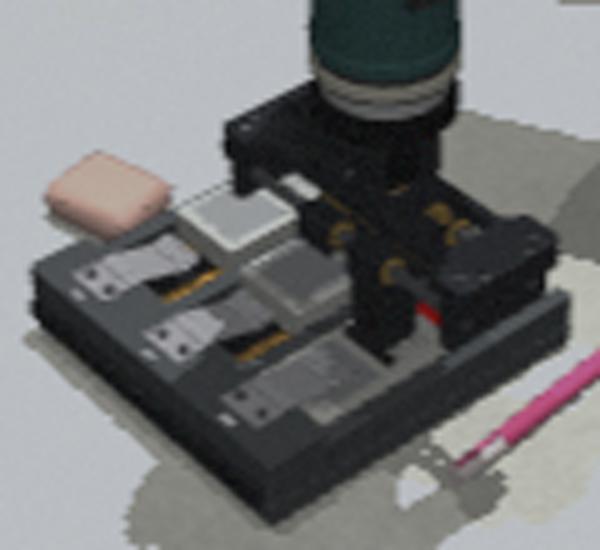

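The nose is well under the leaf, around crop (320,410), and still sliding freely. I'll go on to the stop.

>>> servo_tool(
  series=[
    [[0.002,0,0],0,0],
    [[0.004,0,0],0,0],
    [[0.006,0,0],0,0],
    [[0.006,0,0],0,0],
  ],
)

```text
time_s: 7.6
ee_pos: [0.5582, 0.135, 0.0603]
tcp_rot: [0.702, -0.702, 0.088, -0.083]
contact_force: [-16.1, 3.2, 25.9]
finger_gap: 0.005
```

>>> servo_tool(
  series=[
    [[0.002,0,0],0,0],
    [[0.004,0,0],0,0],
    [[0.005,0,0],0,0],
    [[0.005,0,0],0,0],
  ],
)

```text
time_s: 7.93
ee_pos: [0.5586, 0.1349, 0.0602]
tcp_rot: [0.702, -0.702, 0.092, -0.079]
contact_force: [-28.9, 8.1, 37.6]
finger_gap: 0.006
```

A hard stop at about the expected travel. I'll nudge once more to confirm.

>>> servo_tool(
  series=[
    [[0.002,-0.001,0],0,0],
    [[0.003,-0.001,0],0,0],
    [[0.003,-0.001,0],0,0],
  ],
)

```text
time_s: 8.18
ee_pos: [0.5589, 0.1348, 0.0602]
tcp_rot: [0.702, -0.702, 0.094, -0.078]
contact_force: [-34.7, 11.5, 37.6]
finger_gap: 0.005
```

Fully home. Unloading: first lift the press while still leaning forward, then back off and rise.

>>> servo_tool(
  series=[
    [[-0.001,-0.002,0],0,0],
    [[-0.003,-0.004,0],0,0],
    [[-0.005,-0.006,0],0,0],
    [[-0.007,-0.008,0],0,0],
    [[-0.008,-0.011,0],0,0],
    [[-0.009,-0.015,0],0,0],
    [[-0.009,-0.03,0],0,0],
    [[-0.009,-0.06,0],0,0],
    [[-0.009,-0.09,0],0,0],
    [[-0.009,-0.12,0],0,0],
  ],
)

```text
time_s: 9.02
ee_pos: [0.5611, 0.1335, 0.1806]
tcp_rot: [0.702, -0.702, 0.084, -0.086]
contact_force: [-0.4, 0.7, 0.6]
finger_gap: 0.006
```

>>> servo_tool(
  series=[
    [[-0.04,-0.02,0.02],0,0],
    [[-0.07,-0.03,0.04],0,0],
    [[-0.07,-0.03,0.08],0,0],
    [[-0.07,-0.03,0.12],0,0],
    [[-0.07,-0.03,0.16],0,0],
    [[-0.07,-0.03,0.19],0,0],
    [[-0.07,-0.03,0.2],0,0],
    [[-0.07,-0.03,0.2],0,0],
  ],
)

```text
time_s: 9.68
ee_pos: [0.5411, 0.3471, 0.2094]
tcp_rot: [0.703, -0.702, 0.083, -0.085]
contact_force: [-0.8, -0.4, 0.2]
finger_gap: 0.006
```

Run:
```python
from h import *
o=robot.get_obs(); print(o['time_s'],o['ee_pos'],o['contact_force'])
c0=np.array([.5458,.0692]);yaw=np.radians(-13.8)
for n in('top','scene'):
    im,d=robot.grab_frame(n); np.savez(n+'6',im=im,d=d)
    if n=='scene': cv2.imwrite('pics/s6.png',cv2.resize(im[185:295,230:350],None,fx=5,fy=5,interpolation=cv2.INTER_CUBIC))
    for t in('0','6'):
        a=np.load(n+t+'.npz'); v,u=np.mgrid[0:420,0:560]; P=world(n,a['d'],u,v); q=toC(P,c0,yaw); z=P[...,2]
        h=cv2.cvtColor(a['im'],cv2.COLOR_BGR2HSV).astype(int); b=(z>.02)&(z<.06)&(abs(q[...,0])<.115)&(abs(q[...,1])<.11)
        for nm,k in(('red',((h[...,0]<8)|(h[...,0]>172))),('green',(h[...,0]>45)&(h[...,0]<80))):
            k=k&b&(h[...,1]>120)&(h[...,2]>70)
            for s in (1,-1):
                kk=k&(s*(q[...,1]-.033)>0) if nm=='red' else k&(s*(q[...,1]+.033)>0)
                if kk.sum()>5: print(n,t,nm,kk.sum(),q[kk].mean(0).round(4),z[kk].mean().round(4))
```

```text
9.6833 [0.54107028 0.34707585 0.20943372] [-0.82685901 -0.37915515  0.168806  ]
top 0 red 20 [-0.084   0.0661] 0.0451
top 0 green 20 [-0.0801  0.0004] 0.0455
top 0 green 20 [-0.086  -0.0663] 0.0474
top 6 red 21 [-0.0335  0.0671] 0.0395
top 6 green 20 [-0.0803  0.0003] 0.0465
top 6 green 20 [-0.0857 -0.0662] 0.0454
scene 0 red 24 [-0.084   0.0682] 0.044
scene 0 green 21 [-0.0802  0.0025] 0.0441
scene 0 green 17 [-0.0854 -0.0628] 0.0446
scene 6 red 26 [-0.0335  0.0691] 0.0399
scene 6 green 19 [-0.0801  0.0016] 0.044
scene 6 green 17 [-0.0854 -0.0629] 0.0446
```

View pics/s6.png

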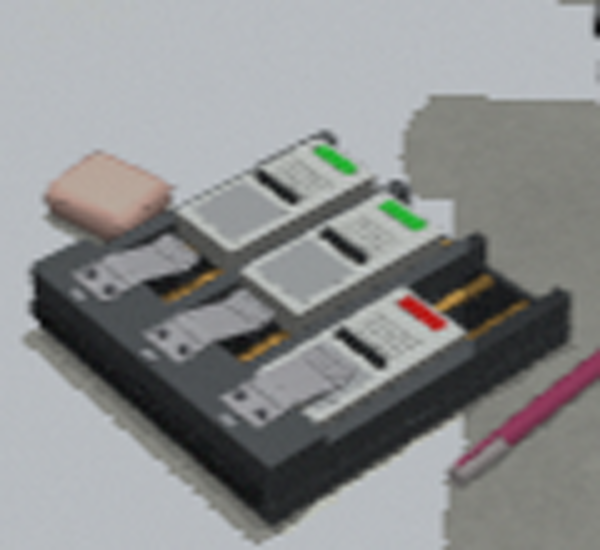

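It moved 50.5 mm, sits about 5 mm lower, and the green packs haven't shifted. One cross-check: is the nose really against the housing face? I'll take a height profile beside the leaf.

Run:
```python
from h import *
c0=np.array([.5458,.0692]);yaw=np.radians(-13.8)
for n in('top','scene'):
    a=np.load(n+'6.npz'); v,u=np.mgrid[0:420,0:560]; P=world(n,a['d'],u,v); q=toC(P,c0,yaw); z=P[...,2]
    g=a['im'].mean(-1); yo=.0 if n=='top' else .0015
    m=(z>.018)&(abs(q[...,0])<.13)&(abs(q[...,1])<.08); print(n,'ext',q[m][:,0].min().round(4),q[m][:,0].max().round(4))
    for y in(.066,0,-.066):
        pr=[]
        for x in np.arange(.045,.09,.003):
            s=(abs(abs(q[...,1]-y-yo)-.0205)<.003)&(abs(q[...,0]-x)<.002)
            pr.append((round(x*1e3),round(1e3*float(np.median(z[s]))),int(np.median(g[s]))) if s.any() else None)
        print(y,*pr)
```

```text
top ext -0.1129 0.1134
0.066 (45, 40, 150) (48, 38, 152) (51, 38, 152) (54, 43, 143) (57, 43, 148) (60, 42, 150) (63, 39, 155) (66, 42, 88) (69, 41, 71) (72, 47, 74) (75, 45, 75) (78, 45, 75) (81, 44, 74) (84, 44, 76) (87, 46, 73)
0 (45, 19, 33) (48, 18, 49) (51, 15, 61) (54, 14, 39) (57, 16, 35) (60, 14, 60) (63, 16, 93) (66, 28, 60) (69, 43, 65) (72, 43, 75) (75, 45, 77) (78, 44, 75) (81, 45, 76) (84, 49, 75) (87, 52, 77)
-0.066 (45, 21, 34) (48, 16, 32) (51, 19, 35) (54, 20, 56) (57, 16, 30) (60, 17, 56) (63, 18, 78) (66, 29, 35) (69, 21, 41) (72, 45, 78) (75, 48, 77) (78, 49, 77) (81, 44, 75) (84, 46, 75) (87, 45, 75)
scene ext -0.1136 0.1147
0.066 (45, 40, 159) (48, 39, 160) (51, 40, 148) (54, 40, 161) (57, 39, 169) (60, 40, 169) (63, 38, 153) (66, 43, 119) (69, 45, 88) (72, 43, 81) (75, 43, 80) (78, 44, 81) (81, 44, 80) (84, 44, 80) (87, 45, 81)
0 None (48, 25, 98) (51, 23, 82) None None (60, 45, 58) None (66, 41, 76) (69, 44, 76) (72, 44, 79) (75, 43, 79) (78, 43, 81) (81, 42, 80) (84, 43, 80) (87, 43, 78)
-0.066 (45, 26, 72) (48, 34, 91) (51, 24, 91) (54, 23, 87) (57, 43, 57) None None None (69, 45, 79) (72, 45, 81) (75, 44, 80) (78, 43, 80) (81, 44, 80) (84, 43, 80) (87, 43, 78)
```

The light pack top runs straight into the housing, with no low gap. The same face in the empty bays starts at about 67–70 mm in my frame, so my frame is offset by about 6 mm and the pack is home. Handing in.

```bash
python3 -c "
from station import robot
print(robot.finish_job())"
```

```text
the job is handed in; nothing more can be done
None
```

The pack with the red lamp, in the left bay, is on charge. I pressed it fully down with the closed fingertips (top from 45 to about 38 mm) and, keeping it down, slid it about 50 mm under the leaf spring to the back stop. Then I let go and moved the arm clear. I handed the job in after about 10 s of the 32 s allowed; no verdict is reported.

**What the last checks showed**
- **Travel:** at the end the push rose to about 36 N with almost no further movement. With the arm clear, both cameras show the pack 50.5 mm further in.
- **Home and held down:** the pack's top sits 4–5.5 mm below where it started. No gap shows between its nose and the housing.
- **Other packs:** the two green-lamp packs moved less than 1 mm.
- **Arm:** the force reading at the end was about 1 N, so the robot is touching nothing.

**Doubts**
- **Position mismatch:** my camera estimate of the charger was about 6 mm off along the bay, so the raw numbers put the pack at x = +13 mm instead of +20 mm. The housing face showed a similar offset (67–70 mm instead of 75 mm). I therefore relied on the hard stop and the missing gap.
- **Force on the spring's edge:** while the nose was going under the leaf, the total push peaked at about 33 N. I put about 12 N of that on the leaf and the rest on rail friction, but could not measure the split directly.
- **Other things on the desk:** I did not measure the highlighter, earbud case, phone, cup, bottle and headset after the move; no unexpected contact force showed up in the readings.

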